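# Push the handle bracket off the ledge into the chute

### The job

Clear the pan-handle bracket from the ledge: slide it flat along the ledge until it comes up firmly and square against the end stop, then push it out through the gap beside the stop and over the edge, so that it drops into the chute below. Push it gently with the fingertips, never grip or lift it, and leave everything else where it is.

Things in the scene. Friction and masses are not known exactly. Their poses are not given: they have to be found in the camera images.
- bracket: loose cast metal pan-handle bracket, 0.1-0.2 kg: flat flange 64 (its x) x 60 (its y) x 12 mm thick, with a lying round boss 20 mm across, 36 long in the middle of its top (30 mm high in all). Origin: centre of the underside, z up. Lies flat on the ledge, its axes within 0.3 rad of the ledge's. Polished: sliding it takes under 1 N; over 20 N from the fingers is too rough. It leaves with its x along the ledge's x.
- ledge: fixed steel ledge with a chute in front. Origin: at table height, right below the middle of the drop edge. x points out over the chute, y along the edge towards the stop, z up. Flat top at z=150 mm, x -190 to 0, y -225 to 105; the drop edge is x=0. The bracket starts 68-85 mm inside the edge at y -135 to -75 and is slid towards +y, then pushed out towards +x.
- gauge: adjustable gauge on the ledge; origin and axes as the ledge's. It carries one rigid clamped slide with a stop and a rail. The slide's setting along y is NOT measured: anywhere up to 32 mm either side of nominal, so the stop must be felt. It does not give when pushed. The gap between stop and rail is 64 mm: the 60 mm bracket passes only when square against the stop; seated, its centre is at y = setting.
- stop_nominal (a point): middle of the end stop's flat face (it looks to the ledge's -y) at the NOMINAL setting, 9 mm above the ledge top; the true face is up to 32 mm off along y. The stop is a steel block 18 mm high, 24 mm thick, from 90 mm inside the drop edge up to the edge (x -90 to 0); axes as the ledge's
- rail_nominal (a point): rounded end of the rail at the NOMINAL setting, 6 mm above the ledge top; true one shifted as the stop's. The rail is a steel bar 12 mm high, 14 mm thick (x -14 to 0) that runs along the drop edge from here 152 mm towards -y and keeps the bracket on the ledge; axes as the ledge's
- chute_floor (a point): middle of the chute's flat tray floor, 15 mm above the table. Inside, the chute spans x 0 to 166, y -77 to 77 mm of the ledge's frame: a sheet-metal slope from 35 mm below the ledge top at the drop edge down to the tray floor (x 80 to 166), end wall 62 mm high, side walls 115 mm high; axes as the ledge's
- punch: bystander: steel rivet punch, upright cylinder 22 mm across, 40 mm high, standing on the ledge behind the stop, around x = -150, y = 75 mm of the ledge; origin at its foot
- ferrule: bystander: steel ring 26 mm across, 16 mm high, on the ledge's rear rim, around x = -172, y = -110 mm of the ledge; origin at its foot
- pan: bystander: steel pan, 170 mm across, 75 mm high, on the table to the left; origin at its foot
- bowl: bystander: metal bowl, 140 mm across, 50 mm high, on the table to the left; origin at its foot
- hammer: bystander: hammer lying on the table to the right; origin under its middle
- brush: bystander: hand brush lying on the table to the right; origin under its middle
- polish: bystander: white jar with metal lid, 56 mm across, 110 mm high, on the table to the right; origin at its foot

How it is judged:
By the outcome, as a careful person would: the job done as asked, in the order asked, and still so for the second after the job is handed in, with the robot touching nothing.
It also fails if it takes over 64 s, if anything falls off the work surface, if the arm or the gripper's body presses on something with over 40 N, if the wrist force passes 120 N, or if a joint passes its speed limit or range.

### The arm

A 6-joint arm with a two-finger parallel gripper is mounted at the origin on the work surface. World frame = base frame: x ahead of the robot, y to its left, z up, the work surface at z = 0. Lengths are in m, angles in rad, forces in N, time in s.
With the tool pointing down it reaches from about 0.35 to 0.85 m from the base axis. Payload 8.1 kg.
Tool frame: the origin (TCP) lies midway between the tips of the shut fingers; the grasp point (between the pads) lies 19 mm behind it; z points along the fingers, y is the line along which they close (so a half turn about z gives the same grasp; the last joint's range is limited). The gripper opens to 93 mm and grips with 3 to 60 N. Pads are 15 mm wide; open, the fingers measure 128 mm over their backs; the gripper's body (75 mm by 188 mm) begins 65 mm behind the grasp point.
Start: joints at [-1.431, 0.13, 1.488, -0, 1.523, -0.085], TCP at [0.134, -0.585, 0.219] pointing down, gripper open.
Joint ranges: [-2.96, 2.96], [-0.89, 2.26], [0.02, 2.5], [-1.34, 4.48], [0, 2.73], [-2.66, 2.66]. Speed limits (rad/s): [2.39, 2.39, 2.79, 3.14, 3.14, 3.14].

### API

Orientations are given as a rotation vector (axis times angle).
In Python, from plant import read_state, read_camera, get_calibration, close_job gives the robot as it stands.
- The arm moves only by the shell command python3 -m crank 'ROWS' [FORCE]. ROWS is JSON, a list that holds one entry, the list of rows, each a list of 7 numbers: the gripper's target within -1 to 1 (fully open at 1, half-way at 0, shut at -1), then the shift along the tool's x, y, z as a fraction of full scale, then the turn, a rotation vector about the tool's x, y, z as a fraction of full scale. In form: [[[grip, x, y, z, rx, ry, rz], ...]]. A call has exactly 5 rows; each row is the pose to reach, as a shift and turn from the pose commanded when the call began, along the tool's axes at that moment; what a row does not reach only later rows make up. Full scale, the value 1, is 0.5 m for a shift and 90 degrees for a turn. A row lasts 1/8 s, in which the tool goes at most 62.5 mm and 10.7 degrees, less where a joint would pass 70% of its speed; a pose out of reach is approached as far as the arm can. A call with a number of a shift or a turn outside -1 to 1 is refused whole. A call with a gripper value outside its range is refused whole. The fingers move at their own pace and stop on an object; FORCE is the grip in N (left out, the last holds). Time passes only in rows, so rows that repeat a pose let the fingers close, or fill a call up. It gives the time, the measured TCP pose, the force, the opening and the grip force at its end, in the units of the state.
- read_state(): the state, without advancing time (a new reading comes with each control period).
- read_camera(name): name is "side" or "top"; returns the picture (420x560x3 uint8, red, green, blue); there is no depth.
- get_calibration(name): a dict with "fx", "fy", "cx", "cy" (pixels), "dist_coeffs" ([k1, k2, p1, p2, k3] as OpenCV has them; the pictures are not rectified), "eye" and "orientation" of the camera in the world. Camera axes: x right, y down, z forward; pixel columns grow to the right and rows downward; lengths in m; the calibration is good to about 2 mm. A picture is of the moment at which its call begins. get_calibration takes no time and is no camera call.
- close_job(): hands the job in; it is judged then, once.
The state is a dict: "t": time; "q": joint angles; "dq": joint speeds; "joint_torque": joint torques, N m; "tool_pos": TCP position; "orientation": TCP orientation; "force": force on the tool from outside, world axes, zero at the start; "wrist_torque": the same for the moment, N m; "opening": finger opening in m; "gripper_force": force on a finger pad.
Only numpy, scipy, OpenCV 4.12 (cv2) and the standard library are available. Lean on these libraries where they do the work, as an engineer would, in place of code of your own. Each camera call takes 0.05 s, during which the arm holds its last target. There are 200 camera calls.

## Working session

There is one attempt and no reset: what is moved stays moved. The work goes in short steps, Python scripts to look and compute and a shell command to move; the robot and the scene stay as the last step left them, time stands still between calls to the robot, and variables do not carry over. Pictures are saved under pics/ and viewed, at most 12 in all, crops included, and the job is handed in when it is done.

```bash
ls; mkdir -p pics; python3 - <<'E'
from plant import *
import cv2
s=read_state();print({k:s[k] for k in('t','tool_pos','orientation','force','opening')})
for n in("side","top"):
    cv2.imwrite(f"pics/{n}0.png",read_camera(n)[:,:,::-1]);print(n,get_calibration(n))
E
```

```text
pics
{'t': 0.0, 'tool_pos': array([ 0.13369505, -0.58433943,  0.21758642]), 'orientation': array([-3.11997568e+00, -3.52139763e-01,  3.39166410e-05]), 'force': array([-0.37471096, -0.2266678 , -0.29615997]), 'opening': 0.09314628695895646}
side {'fx': 477.6813633547516, 'fy': 477.6813633547516, 'cx': 275.5926057751455, 'cy': 214.0313984577353, 'dist_coeffs': array([-0.09895272,  0.        ,  0.        ,  0.        ,  0.        ]), 'eye': array([-0.07903887,  0.96678519,  0.91684175]), 'orientation': array([-0.73432796,  2.44865349, -1.33159016])}
top {'fx': 527.1416121802047, 'fy': 527.1416121802047, 'cx': 281.7972588996574, 'cy': 206.26725429786205, 'dist_coeffs': array([-0.05230269,  0.        ,  0.        ,  0.        ,  0.        ]), 'eye': array([ 0.35269248, -0.01335171,  1.54501271]), 'orientation': array([-2.17855849,  2.12802395, -0.18548969])}
```

View pics/top0.png

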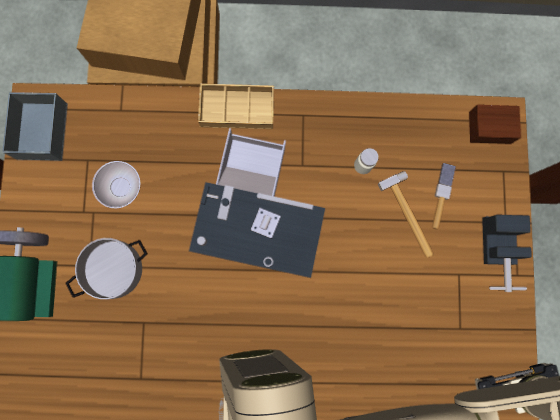

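View pics/side0.png

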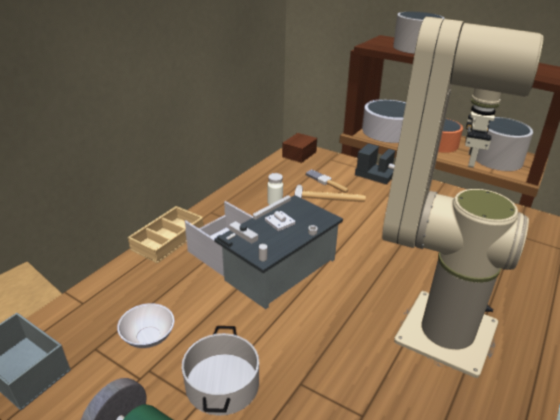

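The top view shows the ledge with corners near (206,183), (324,208), (311,277) and (190,250). The bracket is at about (265,222), the stop at (226,200) and the rail from (257,195) to (313,207). The punch is at (201,241), the ferrule at (268,262), and the chute is above the ledge in the picture. The side view agrees with this layout.

```bash
cat > h.py <<'E'
import numpy as np, cv2
from plant import *
from scipy.spatial.transform import Rotation as R
def KD(n):
    c=get_calibration(n);return c,np.array([[c['fx'],0,c['cx']],[0,c['fy'],c['cy']],[0,0,1]]),c['dist_coeffs']
def ray(n,uv,z):
    c,K,d=KD(n);p=cv2.undistortPoints(np.array(uv,float).reshape(-1,1,2),K,d)[:,0]
    v=R.from_rotvec(c['orientation']).apply(np.c_[p,np.ones(len(p))])
    return c['eye']+v*((z-c['eye'][2])/v[:,2])[:,None]
def proj(n,P):
    c,K,d=KD(n);Ri=R.from_rotvec(c['orientation']).inv()
    return cv2.projectPoints(Ri.apply(np.atleast_2d(P)-c['eye']),np.zeros(3),np.zeros(3),K,d)[0][:,0]
E
python3 - <<'E'
from h import *
im=cv2.imread('pics/top0.png');g=im.max(2);hsv=cv2.cvtColor(im,cv2.COLOR_BGR2HSV)
print(im[240,230],im[265,300],im[215,265],im[200,226])
roi=np.zeros(g.shape,np.uint8);roi[160:300,170:345]=1
m=((g<90)&(hsv[:,:,0]>80)&(hsv[:,:,0]<140)).astype(np.uint8)*roi
m=cv2.morphologyEx(m,cv2.MORPH_OPEN,np.ones((3,3)))
c=max(cv2.findContours(m,0,2)[0],key=cv2.contourArea);hull=cv2.convexHull(c)
r=cv2.minAreaRect(hull);b=cv2.boxPoints(r);print('rect',r,b.tolist());W=ray('top',b,.15);print(W,np.linalg.norm(np.diff(W,axis=0),axis=1))
fill=cv2.fillPoly(np.zeros_like(m),[hull],1)
w=((g>130)*fill).astype(np.uint8)
for k in cv2.findContours(w,0,2)[0]:
    if cv2.contourArea(k)>15:
        r=cv2.minAreaRect(k);print('obj',r,ray('top',[r[0]],.165)[0],(ray('top',cv2.boxPoints(r),.162)[:,:2]).round(4).tolist())
cv2.imwrite('pics/crop0.png',cv2.resize(im[170:290,180:340],None,fx=5,fy=5,interpolation=cv2.INTER_CUBIC))
E
```

```text
[73 64 58] [74 63 57] [180 171 176] [76 66 59]
rect ((257.048583984375, 229.2477569580078), (123.63607788085938, 70.28591918945312), 12.295266151428223) [[189.16476440429688, 250.4205322265625], [204.1321258544922, 181.74673461914062], [324.9324035644531, 208.07498168945312], [309.96502685546875, 276.748779296875]]
[[ 0.44000391  0.20010268  0.15      ]
 [ 0.62535184  0.1686585   0.15      ]
 [ 0.56196146 -0.15747634  0.15      ]
 [ 0.37837547 -0.11984343  0.15      ]] [0.18799626 0.33223827 0.18740345]
obj ((267.7500305175781, 261.2500305175781), (8.485280990600586, 9.192388534545898), 45.0) [ 0.41580515 -0.00790912  0.165     ] [[0.4149, 0.0084], [0.4323, -0.0081], [0.417, -0.0242], [0.3997, -0.0077]]
obj ((201.0, 240.5), (7.0, 8.0), 90.0) [0.46575212 0.16807787 0.165     ] [[0.4749, 0.1794], [0.4755, 0.1584], [0.4571, 0.1576], [0.4566, 0.1785]]
obj ((265.2367248535156, 222.56805419921875), (23.062559127807617, 24.47677230834961), 22.380136489868164) [0.5171503  0.00129541 0.165     ] [[0.4982, 0.0412], [0.559, 0.0183], [0.537, -0.0387], [0.4763, -0.0155]]
obj ((212.00003051757812, 196.00001525878906), (10.6715669631958, 2.425356149673462), 14.03624439239502) [0.58450856 0.14418106 0.165     ] [[0.585, 0.159], [0.5913, 0.1578], [0.5851, 0.13], [0.5787, 0.1313]]
obj ((284.6705627441406, 201.01535034179688), (57.0586051940918, 4.333564758300781), 12.26477336883545) [ 0.57594792 -0.04870219  0.165     ] [[0.5851, 0.0268], [0.5966, 0.0247], [0.5677, -0.1244], [0.5563, -0.1221]]
obj ((224.94834899902344, 202.7212677001953), (9.446260452270508, 32.915836334228516), 13.134023666381836) [0.56735583 0.10922479 0.165     ] [[0.5273, 0.13], [0.6139, 0.1135], [0.6087, 0.0888], [0.5222, 0.1055]]
```

View pics/crop0.png

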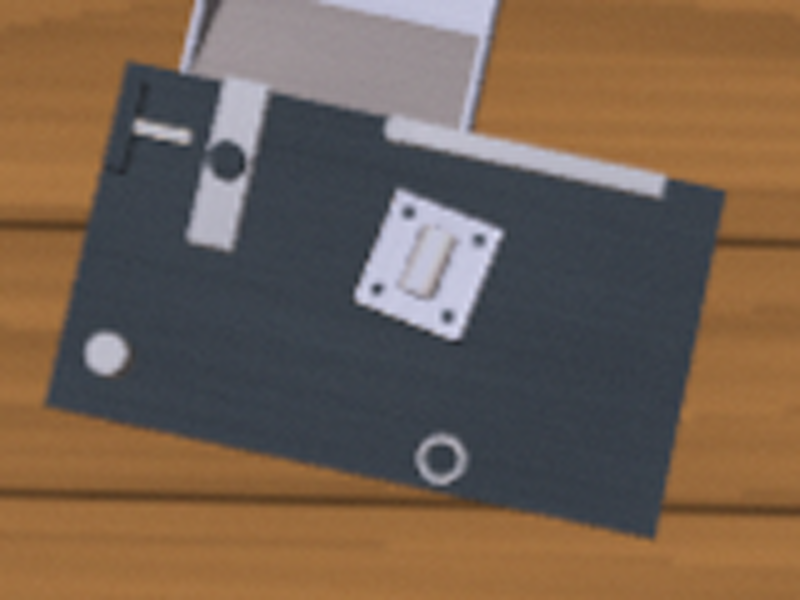

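The crop confirms it: the bracket is turned about -0.17 rad relative to the ledge, the stop face is near y=+25 mm and the rail end near y=-40 mm. Both give a setting of about -5 mm. Next is a planning helper, then the approach.

```bash
cat >> h.py <<'E'
TH=-0.191;O=np.array([0.6061,0.0637,0]);L=R.from_rotvec([0,0,TH])
def led(P): return L.inv().apply(np.atleast_2d(P)-O)
def show():
    s=read_state();T=R.from_rotvec(s['orientation']);y=L.inv().apply(T.as_matrix()[:,1])
    print('t %.2f'%s['t'],'ledge mm',(led(s['tool_pos'])[0]*1e3).round(1),'ytool deg %.1f'%np.degrees(np.arctan2(y[1],y[0])),'F',L.inv().apply(s['force']).round(2),'op',round(s['opening'],4))
    return s
def plan(xyz,ydir):   # ledge m, direction of tool y in the ledge frame (deg)
    s=show();T=R.from_rotvec(s['orientation']);a=np.radians(ydir)
    Y=L.apply([np.cos(a),np.sin(a),0]);Z=np.array([0,0,-1.]);G=R.from_matrix(np.c_[np.cross(Y,Z),Y,Z])
    d=T.inv().apply(L.apply(np.array(xyz))+O-s['tool_pos'])/.5
    print('shift',d.round(4),'turn',((T.inv()*G).as_rotvec()/(np.pi/2)).round(4))
E
python3 - <<'E'
from h import *
plan([-.075,-.132,.25],0)
print(led(ray('top',[[265.24,222.57]],.16))[0])
E
```

```text
t 0.10 ledge mm [-340.8 -726.   217.7] ytool deg -66.2 F [0.29 0.44 0.41] op 0.093
shift [ 0.9661 -0.8722 -0.063 ] turn [-8.000e-04 -7.000e-04 -7.353e-01]
[-0.07491346 -0.07800039  0.16      ]
```

```bash
python3 -m crank '[[[-0.57,0.1,-0.09,-0.06,0,0,-0.1],[-0.57,0.2,-0.18,-0.06,0,0,-0.2],[-0.57,0.3,-0.27,-0.06,0,0,-0.3],[-0.57,0.4,-0.36,-0.06,0,0,-0.35],[-0.57,0.47,-0.42,-0.06,0,0,-0.36]]]' 10; python3 -c "
from h import *
plan([-.075,-.132,.25],0)"
```

```text
t: 0.72
tool_pos: [0.3119, -0.3326, 0.2483]
orientation: [-2.899, -1.211, -0.0]
force: [0.9, -0.7, -0.4]
opening: 0.0475
gripper_force: 0.0
t 0.72 ledge mm [-213.7 -444.9  248.3] ytool deg -33.7 F [ 1.06 -0.55 -0.4 ] op 0.0475
shift [ 0.6745 -0.1167 -0.0032] turn [-0.000e+00 -1.000e-04 -3.746e-01]
```

```bash
python3 -m crank '[[[-0.57,0.12,-0.02,0,0,0,-0.1],[-0.57,0.24,-0.04,0,0,0,-0.2],[-0.57,0.36,-0.06,0,0,0,-0.3],[-0.57,0.48,-0.08,0,0,0,-0.35],[-0.57,0.56,-0.1,0,0,0,-0.375]]]'; python3 -c "
from h import *
plan([-.075,-.132,.25],0)"
```

```text
t: 1.35
tool_pos: [0.4735, -0.0978, 0.2482]
orientation: [-2.42, -2.003, 0.0]
force: [-0.2, -0.6, 0.8]
opening: 0.0203
gripper_force: 0.0
t 1.35 ledge mm [ -99.5 -183.8  248.2] ytool deg 0.2 F [-0.04 -0.66  0.76] op 0.0203
shift [ 0.1034  0.0493 -0.0035] turn [-0.0003 -0.0002  0.002 ]
```

```bash
python3 -m crank '[[[-0.57,0.05,0.025,0,0,0,0],[-0.57,0.1,0.049,0,0,0,0],[-0.57,0.1,0.049,0.06,0,0,0],[-0.57,0.1,0.049,0.12,0,0,0],[-0.57,0.1,0.049,0.12,0,0,0]]]'; python3 - <<'E'
from h import *
plan([-.075,-.132,.156],0)
im=read_camera('top')[:,:,::-1]
cv2.imwrite('pics/t1.png',cv2.resize(im[150:300,170:350],None,fx=4,fy=4,interpolation=cv2.INTER_CUBIC))
E
```

```text
t: 1.98
tool_pos: [0.5041, -0.0553, 0.1856]
orientation: [-2.42, -1.996, 0.006]
force: [0.3, -0.2, 0.4]
opening: 0.0199
gripper_force: 0.0
t 1.98 ledge mm [ -77.5 -136.2  185.6] ytool deg -0.0 F [ 0.36 -0.12  0.42] op 0.0199
shift [0.0084 0.0054 0.0592] turn [-0.0038 -0.0001 -0.0002]
```

View pics/t1.png

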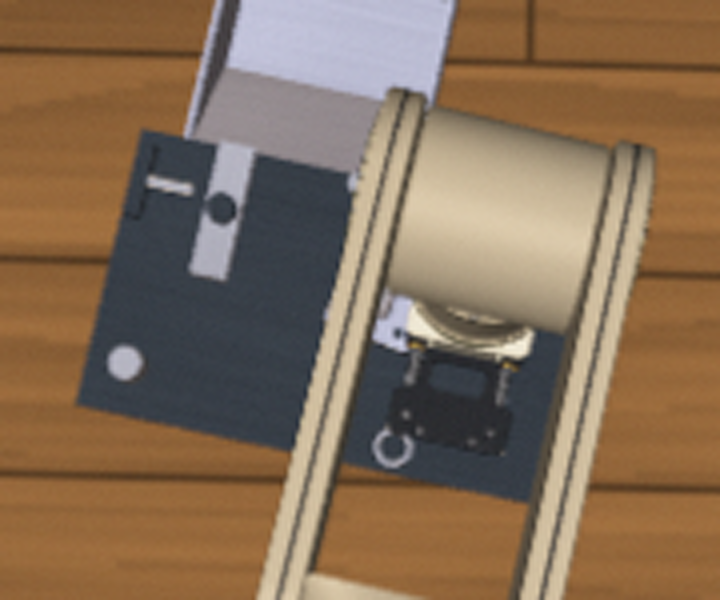

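The arm hides the bracket in this view, but the ledge, stop and ferrule (395,447 in the crop) are undisturbed. I'll descend behind the bracket.

```bash
python3 -m crank '[[[-0.57,0.004,0.003,0.03,0,0,0],[-0.57,0.004,0.005,0.05,0,0,0],[-0.57,0.004,0.005,0.058,0,0,0],[-0.57,0.004,0.005,0.058,0,0,0],[-0.57,0.004,0.005,0.058,0,0,0]]]'; python3 - <<'E'
from h import *
plan([-.075,-.132,.156],0)
im=read_camera('side')[:,:,::-1]
cv2.imwrite('pics/s1.png',cv2.resize(im[150:310,180:370],None,fx=3.7,fy=3.7,interpolation=cv2.INTER_CUBIC))
E
```

```text
t: 2.65
tool_pos: [0.5093, -0.0545, 0.1601]
orientation: [2.423, 1.999, 0.001]
force: [0.3, -0.3, -0.3]
opening: 0.0202
gripper_force: 0.0
t 2.65 ledge mm [ -72.6 -134.4  160.1] ytool deg -0.0 F [ 0.31 -0.22 -0.28] op 0.0202
shift [ 0.0047 -0.0049  0.0081] turn [ 0.0004  0.     -0.0003]
```

View pics/s1.png

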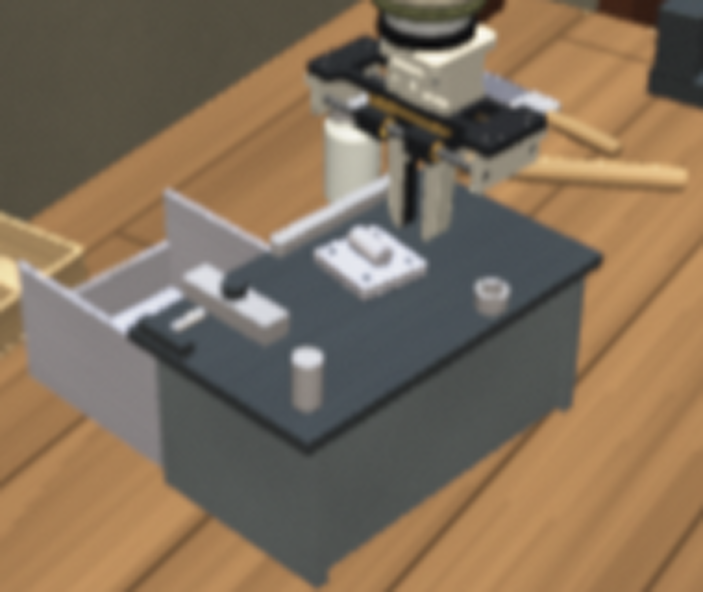

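The fingers stand clear behind the bracket's -y side with the ferrule untouched. I'll lower another 4 mm, then slide toward +y.

```bash
python3 -m crank '[[[-0.57,0,0,0.008,0,0,0],[-0.57,0.01,0,0.008,0,0,0],[-0.57,0.02,0,0.008,0,0,0],[-0.57,0.03,0,0.008,0,0,0],[-0.57,0.04,0,0.008,0,0,0]]]' >/dev/null; python3 -c "
from h import *
show()"; python3 -m crank '[[[-0.57,0.01,0,0,0,0,0],[-0.57,0.02,0,0,0,0,0],[-0.57,0.03,0,0,0,0,0],[-0.57,0.04,0,0,0,0,0],[-0.57,0.05,0,0,0,0,0]]]'>/dev/null; python3 -c "
from h import *
show()"; python3 -m crank '[[[-0.57,0.01,0,0,0,0,0],[-0.57,0.02,0,0,0,0,0],[-0.57,0.03,0,0,0,0,0],[-0.57,0.04,0,0,0,0,0],[-0.57,0.05,0,0,0,0,0]]]'>/dev/null; python3 - <<'E'
from h import *
plan([-.075,-.0425,.156],0)
im=read_camera('side')[:,:,::-1]
cv2.imwrite('pics/s2.png',cv2.resize(im[150:310,180:370],None,fx=3.7,fy=3.7,interpolation=cv2.INTER_CUBIC))
E
```

```text
t 3.33 ledge mm [ -72.7 -113.9  155.7] ytool deg -0.0 F [ 0.33 -0.1   0.13] op 0.0202
t 3.95 ledge mm [-72.8 -89.  155.6] ytool deg -0.0 F [-0.19 -1.59  0.19] op 0.02
t 4.58 ledge mm [-72.8 -64.  155.6] ytool deg -0.0 F [ 0.1  -1.59 -0.42] op 0.0199
shift [ 0.043  -0.0045 -0.0008] turn [-0.     -0.     -0.0003]
```

View pics/s2.png

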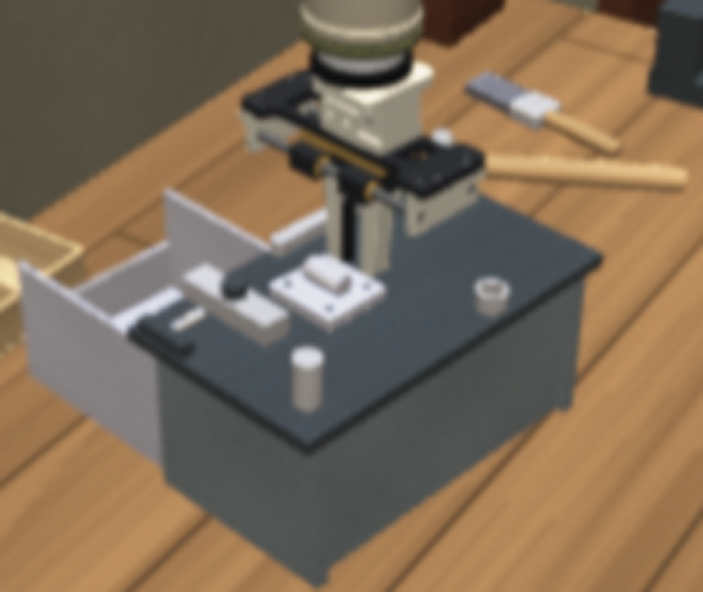

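The bracket now sits square to the fingers and slides with about 1.5 N. The stop should be roughly 20 mm ahead, so I'll slow down.

```bash
python3 -m crank '[[[-0.57,0.006,0,0,0,0,0],[-0.57,0.012,0,0,0,0,0],[-0.57,0.018,0,0,0,0,0],[-0.57,0.024,0,0,0,0,0],[-0.57,0.03,0,0,0,0,0]]]' >/dev/null; python3 -c "
from h import *
show()"; python3 -m crank '[[[-0.57,0.001,0,0,0,0,0],[-0.57,0.002,0,0,0,0,0],[-0.57,0.003,0,0,0,0,0],[-0.57,0.004,0,0,0,0,0],[-0.57,0.005,0,0,0,0,0]]]'>/dev/null; python3 -c "
from h import *
show()"
```

```text
t 5.25 ledge mm [-72.8 -49.1 155.6] ytool deg -0.0 F [ 0.33 -0.81  0.9 ] op 0.0199
t 5.88 ledge mm [-72.8 -46.8 155.6] ytool deg -0.0 F [-0.61 -0.16  0.12] op 0.0201
```

```bash
python3 -m crank '[[[-0.57,0.001,0,0,0,0,0],[-0.57,0.002,0,0,0,0,0],[-0.57,0.003,0,0,0,0,0],[-0.57,0.004,0,0,0,0,0],[-0.57,0.005,0,0,0,0,0]]]' >/dev/null; python3 -c "
from h import *
show()"; python3 -m crank '[[[-0.57,0.001,0,0,0,0,0],[-0.57,0.002,0,0,0,0,0],[-0.57,0.003,0,0,0,0,0],[-0.57,0.003,0,0,0,0,0],[-0.57,0.003,0,0,0,0,0]]]'>/dev/null; python3 -c "
from h import *
show()"
```

```text
t 6.50 ledge mm [-72.8 -44.3 155.6] ytool deg -0.0 F [ 0.37 -0.38 -0.62] op 0.0202
t 7.12 ledge mm [-72.8 -43.2 155.6] ytool deg -0.0 F [ 0.16 -3.23  0.86] op 0.02
```

```bash
python3 -m crank '[[[-0.57,0.0005,0,0,0,0,0],[-0.57,0.001,0,0,0,0,0],[-0.57,0.001,0,0,0,0,0],[-0.57,0.001,0,0,0,0,0],[-0.57,0.001,0,0,0,0,0]]]' >/dev/null; python3 -c "
from h import *
show()"
```

```text
t 7.75 ledge mm [-72.7 -43.1 155.7] ytool deg -0.0 F [-1.01 -6.63  0.46] op 0.0199
```

The stop is felt: force rises while position holds. One more 0.5 mm will make it firm.

```bash
python3 -m crank '[[[-0.57,0.0005,0,0,0,0,0],[-0.57,0.001,0,0,0,0,0],[-0.57,0.001,0,0,0,0,0],[-0.57,0.001,0,0,0,0,0],[-0.57,0.001,0,0,0,0,0]]]' >/dev/null; python3 - <<'E'
from h import *
show();print(read_state()['wrist_torque'])
im=read_camera('side')[:,:,::-1]
cv2.imwrite('pics/s3.png',cv2.resize(im[190:280,210:310],None,fx=6,fy=6,interpolation=cv2.INTER_CUBIC))
E
```

```text
t 8.38 ledge mm [-72.7 -43.1 155.7] ytool deg -0.1 F [-0.7  -8.75  0.69] op 0.0196
[-1.59017315  0.30729782  0.03730288]
```

View pics/s3.png

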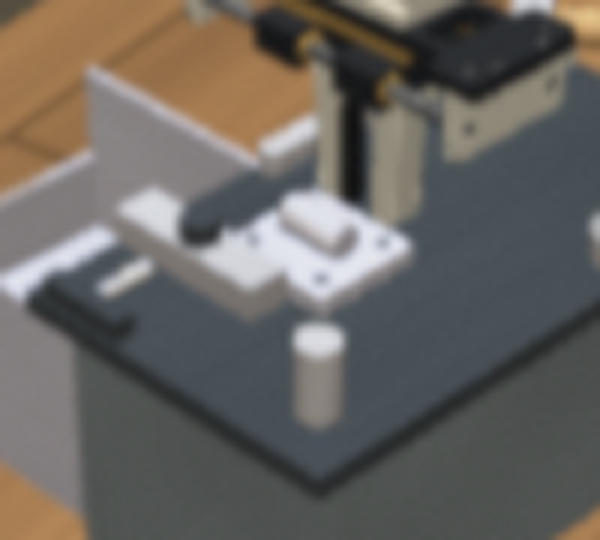

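Seated at about 9 N, square against the stop, so the setting is about -5.6 mm. Now back off, lift, turn 90° and go behind the bracket's -x side.

```bash
python3 -m crank '[[[-0.57,-0.01,0,0,0,0,0],[-0.57,-0.04,0,0,0,0,0],[-0.57,-0.04,0,-0.06,0,0,0],[-0.57,-0.04,0,-0.12,0,0,0],[-0.57,-0.04,0,-0.14,0,0,0]]]' >/dev/null; python3 -m crank '[[[-0.7,0.02,-0.04,0,0,0,0.11],[-0.7,0.05,-0.08,0,0,0,0.22],[-0.7,0.08,-0.12,0,0,0,0.33],[-0.7,0.1,-0.135,0,0,0,0.44],[-0.7,0.115,-0.135,0,0,0,0.55]]]' >/dev/null; python3 - <<'E'
from h import *
plan([-.135,-.0056,.226],-90)
E
```

```text
t 9.68 ledge mm [-141.1   -4.1  224.7] ytool deg -49.8 F [ 0.28  0.77 -0.39] op 0.0139
shift [ 0.0074  0.0102 -0.0026] turn [-3.000e-04  6.000e-04  4.465e-01]
```

```bash
python3 -m crank '[[[-0.7,0.007,0.01,0,0,0,0.11],[-0.7,0.007,0.01,0,0,0,0.22],[-0.7,0.007,0.01,0,0,0,0.33],[-0.7,0.007,0.01,0,0,0,0.44],[-0.7,0.007,0.01,0,0,0,0.446]]]' >/dev/null;  python3 - <<'E'
from h import *
plan([-.135,-.0056,.156],-90)
im=read_camera('side')[:,:,::-1]
cv2.imwrite('pics/s4.png',cv2.resize(im[170:290,190:330],None,fx=5,fy=5,interpolation=cv2.INTER_CUBIC))
E
```

```text
t 10.30 ledge mm [-134.7   -6.1  224.7] ytool deg -89.6 F [ 0.59 -0.63  0.68] op 0.0139
shift [-0.0005 -0.0011  0.1374] turn [0.0001 0.0008 0.0041]
```

View pics/s4.png

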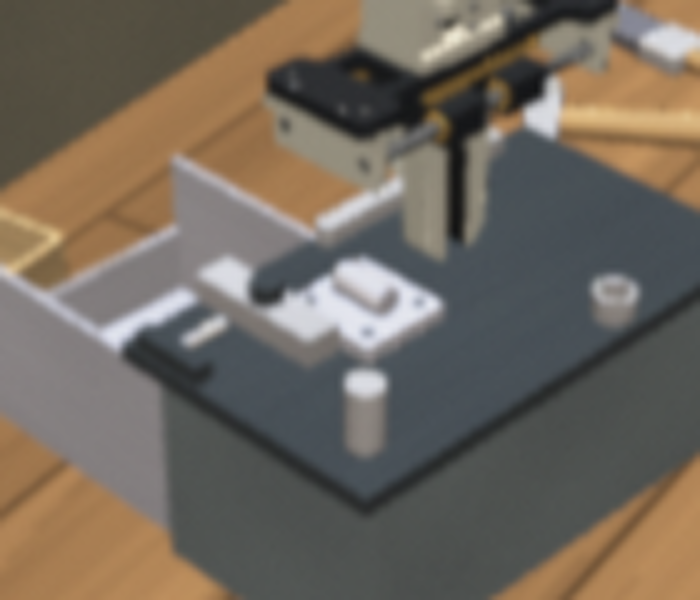

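The bracket is still seated against the stop, and the fingers are above its -x side. Descending.

```bash
python3 -m crank '[[[-0.7,0,-0.001,0.05,0,0,0.004],[-0.7,0,-0.001,0.1,0,0,0.004],[-0.7,0,-0.001,0.13,0,0,0.004],[-0.7,0,-0.001,0.137,0,0,0.004],[-0.7,0,-0.001,0.137,0,0,0.004]]]' >/dev/null;  python3 -c "
from h import *
show()"; python3 -m crank '[[[-0.7,0.008,0,0,0,0,0],[-0.7,0.016,0,0,0,0,0],[-0.7,0.024,0,0,0,0,0],[-0.7,0.032,0,0,0,0,0],[-0.7,0.04,0,0,0,0,0]]]' >/dev/null;  python3 -c "
from h import *
show()"; python3 -m crank '[[[-0.7,0.008,0,0,0,0,0],[-0.7,0.016,0,0,0,0,0],[-0.7,0.024,0,0,0,0,0],[-0.7,0.032,0,0,0,0,0],[-0.7,0.04,0,0,0,0,0]]]' >/dev/null;  python3 - <<'E'
from h import *
show()
im=read_camera('side')[:,:,::-1]
cv2.imwrite('pics/s5.png',cv2.resize(im[170:290,190:330],None,fx=5,fy=5,interpolation=cv2.INTER_CUBIC))
E
```

```text
t 10.97 ledge mm [-134.1   -5.3  157.6] ytool deg -90.0 F [ 0.74 -0.33  0.25] op 0.0137
t 11.60 ledge mm [-114.1   -5.4  157.1] ytool deg -90.0 F [-0.31  0.75  1.3 ] op 0.0139
t 12.22 ledge mm [-94.1  -5.4 157.1] ytool deg -90.0 F [ 0.03 -0.18  0.32] op 0.0142
```

View pics/s5.png

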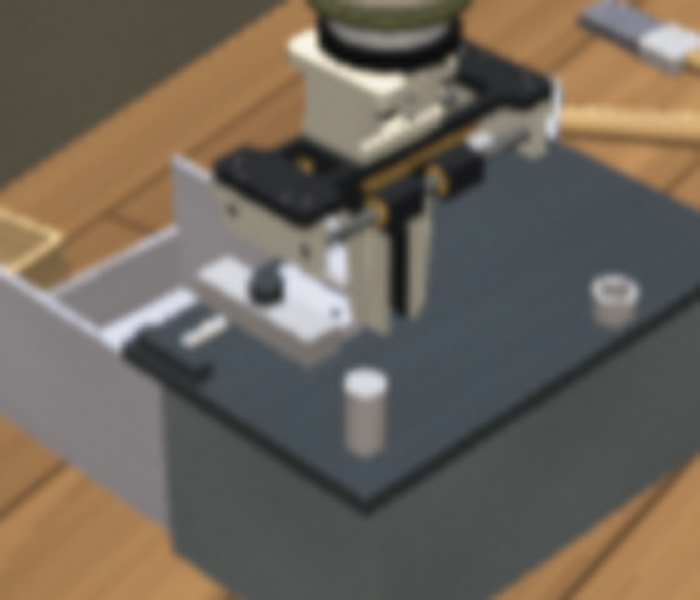

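The fingers are pushing the bracket out alongside the stop with very little force. It now enters the gap, so I'll go slowly and check the force.

```bash
for i in 1 2; do :; done; python3 -m crank '[[[-0.7,0.004,0,0.002,0,0,0],[-0.7,0.008,0,0.002,0,0,0],[-0.7,0.012,0,0.002,0,0,0],[-0.7,0.016,0,0.002,0,0,0],[-0.7,0.02,0,0.002,0,0,0]]]' >/dev/null;  python3 -c "
from h import *
show()"; python3 -m crank '[[[-0.7,0.004,0,0,0,0,0],[-0.7,0.008,0,0,0,0,0],[-0.7,0.012,0,0,0,0,0],[-0.7,0.016,0,0,0,0,0],[-0.7,0.02,0,0,0,0,0]]]' >/dev/null;  python3 -c "
from h import *
show()"; python3 -m crank '[[[-0.7,0.004,0,0,0,0,0],[-0.7,0.008,0,0,0,0,0],[-0.7,0.012,0,0,0,0,0],[-0.7,0.016,0,0,0,0,0],[-0.7,0.02,0,0,0,0,0]]]' >/dev/null;  python3 -c "
from h import *
show()"
```

```text
t 12.90 ledge mm [-84.2  -5.4 156.1] ytool deg -90.0 F [-0.56  0.41  0.27] op 0.0141
t 13.53 ledge mm [-74.2  -5.4 156.1] ytool deg -90.0 F [-0.56 -0.08 -0.12] op 0.0138
t 14.15 ledge mm [-64.2  -5.4 156.1] ytool deg -90.0 F [-0.37  0.53 -0.07] op 0.014
```

```bash
python3 -m crank '[[[-0.7,0.008,0,0,0,0,0],[-0.7,0.016,0,0,0,0,0],[-0.7,0.024,0,0,0,0,0],[-0.7,0.032,0,0,0,0,0],[-0.7,0.04,0,0,0,0,0]]]' >/dev/null;  python3 -c "
from h import *
show()"; python3 -m crank '[[[-0.7,0.01,0,0,0,0,0],[-0.7,0.02,0,0,0,0,0],[-0.7,0.03,0,0,0,0,0],[-0.7,0.04,0,0,0,0,0],[-0.7,0.05,0,0,0,0,0]]]' >/dev/null;  python3 - <<'E'
from h import *
show()
a=read_camera('side')[:,:,::-1]; b=read_camera('top')[:,:,::-1]
cv2.imwrite('pics/m6.png',np.hstack([cv2.resize(i,(400,400),interpolation=cv2.INTER_CUBIC) for i in (a[170:290,180:300],b[110:250,180:320])]))
E
```

```text
t 14.78 ledge mm [-44.1  -5.4 156.1] ytool deg -90.0 F [-0.66 -0.13  0.27] op 0.0141
t 15.40 ledge mm [-19.   -5.4 156.1] ytool deg -90.0 F [ 0.24 -0.08  0.77] op 0.0141
```

View pics/m6.png

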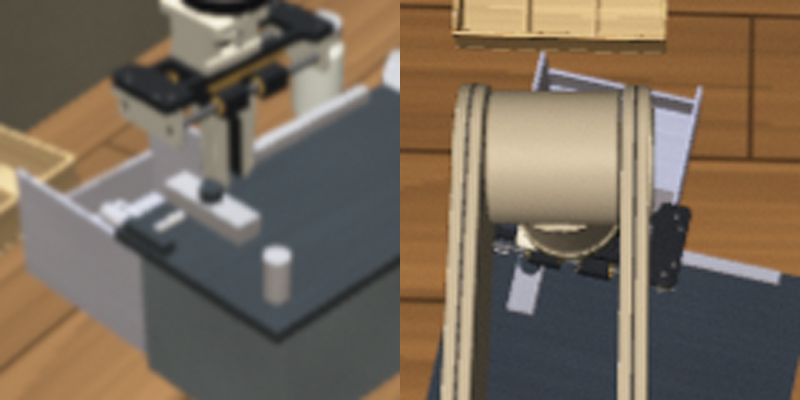

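The bracket has left the ledge, visible in the chute near (120,212) in the left panel. I'll retreat straight back, lift and move clear to check.

```bash
python3 -m crank '[[[-0.7,-0.04,0,0,0,0,0],[-0.7,-0.08,0,-0.02,0,0,0],[-0.7,-0.08,0,-0.1,0,0,0],[-0.7,-0.09,0,-0.2,0,0,0],[-0.7,-0.1,0,-0.25,0,0,0]]]' >/dev/null; python3 -m crank '[[[-0.7,0,0.12,-0.02,0,0,0],[-0.7,0,0.24,-0.02,0,0,0],[-0.7,0,0.36,-0.02,0,0,0],[-0.7,0,0.48,-0.02,0,0,0],[-0.7,0,0.54,-0.02,0,0,0]]]' >/dev/null; python3 - <<'E'
from h import *
s=show();print(s['q'].round(2))
a=read_camera('side')[:,:,::-1]; b=read_camera('top')[:,:,::-1]
cv2.imwrite('pics/m7.png',np.hstack([cv2.resize(i,(400,400),interpolation=cv2.INTER_CUBIC) for i in (a[170:310,170:310],b[120:280,170:330])]))
cv2.imwrite('pics/top7.png',b)
E
```

```text
t 16.75 ledge mm [ -69.9 -278.2  291.2] ytool deg -90.2 F [ 0.39 -0.03  0.47] op 0.0137
[-0.48 -0.1   1.59 -0.    1.65  1.28]
```

View pics/m7.png

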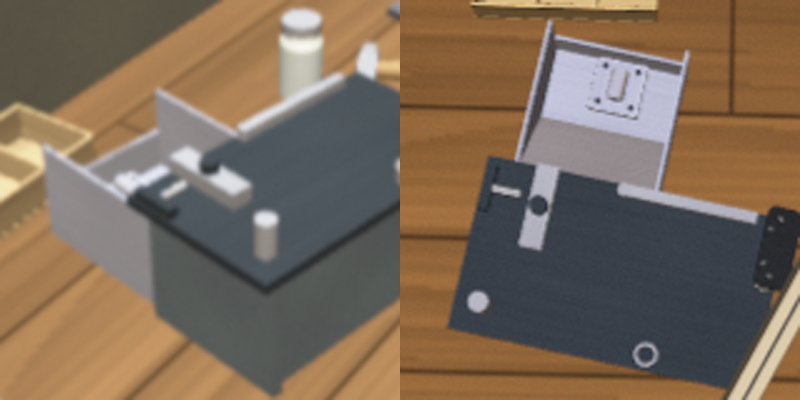

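The bracket lies flat on the tray floor, at (618,87) in the right panel. The punch (478,301), ferrule (645,354), stop and rail are where they were, and the arm is clear. I'll let it settle and hand in.

```bash
python3 -m crank '[[[-0.7,0,0,0,0,0,0],[-0.7,0,0,0,0,0,0],[-0.7,0,0,0,0,0,0],[-0.7,0,0,0,0,0,0],[-0.7,0,0,0,0,0,0]]]' >/dev/null; python3 -c "
from h import *
show();print(close_job())"
```

```text
t 17.48 ledge mm [ -69.4 -275.   291.2] ytool deg -90.0 F [-0.6   0.63 -0.14] op 0.0141
the job is handed in; nothing more can be done
None
```

I slid the bracket square against the stop (about 9 N), then pushed it out through the gap; it lies flat on the chute floor, nothing else on the ledge looks moved, and the job was handed in at 17.5 s with the arm clear.

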